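# Fetch the flow meter from behind the pipe parts

### The job

The brass flow meter is kept at the back of the blue drip tray, behind the sight tube and the filter. Stand the sight tube and the filter on the bench mat, lay the flow meter, display up, in the open saddle of the flow line, square with the pipes and midway between the two pipe ends, and then put the sight tube and the filter back upright in the tray, each just where it stood. Set each part down gently, do not knock anything over, and leave the small coupling, the wrench and the tape roll alone.

Things in the scene. Friction and masses are not known exactly. Their poses are not given: they have to be found in the camera images.
- column_mid (a point): Sight tube: clear blue-grey pipe piece standing in the tray's front row, round, 170 mm tall, solid. White foot 52 mm in diameter up to 40 mm, clear tube 36 mm in diameter up to 130 mm, white top coupling 46 mm in diameter from 130 to 170 mm with a dark disc on top. 0.3 kg. The point is on its axis, 85 mm above its underside; z up.
- filter_mid (a point): Filter: grey cylinder standing in the tray's front row beside the sight tube, 158 mm tall: body 59 mm in diameter, shoulder sloping from 92 to 118 mm, then a white hexagonal port, 34 mm across flats (39 mm over corners), up to 158 mm. 0.35 kg. The point is on its axis, 79 mm above its underside; z up. Two of the flats look along its own +x and -x.
- meter_mid (a point): Flow meter in the tray's back row: brass barrel 106 mm long along own y, axis 20 mm above its underside, a brass hexagon nut (40 mm across flats) at each end; on a neck above it a white display head 36 mm (own x) by 56 mm (own y), 47 to 84 mm above the underside. 0.45 kg. The point is on the vertical centre line, 42 mm above its underside; z up. Either way round is right.
- tray: Blue drip tray, fixed: 190 mm (own x) by 280 mm (own y), walls 24 mm high, floor 4 mm thick. Origin: centre of its underside, at bench height. -x is its front (towards the robot), +x its back. The two front places are unmarked: they are where the tall parts stand at the start, about 74 mm apart along y and about 10 mm in front of the meter.
- mat: Teal bench mat, fixed flat on the bench: 160 mm (own x) by 270 mm (own y), 4 mm thick. Origin: centre of its underside, at bench height. The side area: there is room for both tall parts.
- line: Flow line, fixed: pipe along own y with a gap, 346 mm long over all. In the gap an aluminium saddle: floor 45 mm above the bench, 116 mm (y) long, four lips 14 mm high, 60 mm apart inside (own x). The pipe ends' white union nuts (50 mm in diameter, axis 65 mm up) are 130 mm apart. Origin: at bench height below the saddle's centre. The meter's nuts rest on the saddle floor between the lips.
- coupling: Small white pipe coupling, 42 mm in diameter, 45 mm high, standing in a back corner of the tray. Leave alone. Origin: centre of its underside.
- wrench: Steel wrench, 170 mm, lying on the bench. Leave alone.
- tape: Roll of white thread tape, 54 mm in diameter, 19 mm high, flat on the bench. Leave alone. Origin: centre of its underside.

How it is judged:
By the outcome, as a careful person would: the job done as asked, in the order asked, and still so for the second after the job is handed in, with the robot touching nothing.
It also fails if it takes over 120 s, if anything falls off the work surface, if the arm or the gripper's body presses on something with over 40 N, if the wrist force passes 120 N, or if a joint passes its speed limit or range.

### The arm

A 7-joint arm with a two-finger parallel gripper is mounted at the origin on the work surface. World frame = base frame: x ahead of the robot, y to its left, z up, the work surface at z = 0. Lengths are in m, angles in rad, forces in N, time in s.
With the tool pointing down it reaches from about 0.4 to 0.925 m from the base axis. Payload 4.1 kg.
Tool frame: the origin (TCP) lies midway between the tips of the shut fingers; the grasp point (between the pads) lies arm.grip_point_offset behind it (arm.grip_point_offset is the distance from the TCP to the grasp point, in m); x points along the fingers, y is the direction in which the jaws open and shut, and the axes are right-handed (so a half turn about x gives the same grasp; the last joint's range is limited). The gripper opens to 85 mm and grips with 20 to 120 N. Pads are 22 mm wide; open, the fingers measure 114 mm over their backs; the gripper's body (76 mm by 85 mm) begins 54 mm behind the grasp point. The pads swing forward as they close: fully open they stand 13 mm farther back than shut.
Start: joints at [1.029, 0.398, 0.045, 1.537, -0.019, 1.207, -0.051], TCP at [0.279, -0.587, 0.231] pointing down, gripper open.
Joint ranges: [-2.82, 2.82], [-0.49, 2.23], [-1.37, 1.46], [0, 2.46], [-1.36, 4.5], [0.23, 2], [-2.94, 2.94]. Speed limits (rad/s): [2.57, 2.57, 3.14, 3.14, 3.14, 3.14, 3.14].

### API

Orientations are given as a unit quaternion [w, x, y, z].
In Python, from workcell import arm gives the robot as it stands.
- The arm moves only by the shell command python3 -m pendant 'ROWS' [FORCE]. ROWS is JSON, a list of rows, each a list of 3 entries, a list of its own where there are three numbers: the closure, from 0 (fully open) to 1 (shut), then the shift along the world's x, y, z in mm, then the turn about the world's z in degrees. In form: [[gripper, [x, y, z], roll], ...]. A call has 1 to 8 rows; each row shifts and turns the commanded pose from where the row before left it; what a row does not reach is not made up. A row lasts 1/12 s, in which the tool goes at most 41.7 mm and 7.16 degrees, less where a joint would pass 70% of its speed; a pose out of reach is approached as far as the arm can. A call with a gripper value outside its range is refused whole. The fingers move at their own pace and stop on an object; FORCE is the grip in N (left out, the last holds). Time passes only in rows, so rows that do not move let the fingers close. It gives the time, the measured TCP pose, the force and the opening at its end, in the units of the state.
- arm.get_obs(): the state, without advancing time (a new reading comes with each control period).
- arm.capture(name): name is "side" or "top"; returns the picture (480x640x3 uint8, red, green, blue); there is no depth.
- arm.get_calibration(name): a dict with "fx", "fy", "cx", "cy" (pixels), "dist" ([k1, k2, p1, p2, k3] as OpenCV has them; the pictures are not rectified), "xyz" and "attitude" of the camera in the world. Camera axes: x right, y up, looking along -z (the intrinsics and any distortion apply to the point x, -y, -z); pixel columns grow to the right and rows downward; lengths in m; the calibration is good to about 2 mm. A picture is of the moment at which its call begins. get_calibration takes no time and is no camera call.
- arm.hand_in(): hands the job in, once; it reports no verdict.
The state is a dict: "time": time; "joint_positions": joint angles; "qd": joint speeds; "joint_torque": joint torques, N m; "eef_pos": TCP position; "ee_rot": TCP orientation; "contact_force": force on the tool from outside, world axes, zero at the start; "ft_torque": the same for the moment, N m; "finger_gap": opening from 0.0 (shut) to 1.0 (fully open).
Only numpy, scipy, OpenCV 4.12 (cv2) and the standard library are available. Lean on these libraries where they do the work, as an engineer would, in place of code of your own. Each camera call takes 0.05 s, during which the arm holds its last target. There are 200 camera calls.

## Working session

There is one attempt and no reset: what is moved stays moved. The work goes in short steps, Python scripts to look and compute and a shell command to move; the robot and the scene stay as the last step left them, time stands still between calls to the robot, and variables do not carry over. Pictures are saved under pics/ and viewed, about 12 in all and at most 16, crops included, and the job is handed in when it is done.

```bash
mkdir -p pics; ls; python3 - <<'E'
from workcell import arm
import cv2
for n in("side","top"):
    cv2.imwrite(f"pics/{n}0.png",arm.capture(n)[:,:,::-1]); print(n,arm.get_calibration(n))
print(arm.get_obs(),arm.grip_point_offset)
E
```

```text
pics
side {'fx': 578.917082209176, 'fy': 578.917082209176, 'cx': 308.84973495811846, 'cy': 239.99054861965675, 'dist': array([-0.03807836,  0.        ,  0.        ,  0.        ,  0.        ]), 'xyz': array([0.10213663, 0.84764694, 0.80731496]), 'attitude': array([-0.20087624, -0.10127771,  0.43018589,  0.87426064])}
top {'fx': 485.134813955824, 'fy': 485.134813955824, 'cx': 325.2940328925628, 'cy': 246.13639446704136, 'dist': array([-0.07558723,  0.        ,  0.        ,  0.        ,  0.        ]), 'xyz': array([0.35360753, 0.02013412, 1.1320163 ]), 'attitude': array([ 0.70983997,  0.05385978, -0.05359007, -0.70025313])}
{'time': 0.1, 'joint_positions': array([ 1.02903293,  0.39914525,  0.04501159,  1.53774613, -0.01871343,
        1.20689519, -0.0507022 ]), 'qd': array([-8.19867126e-04, -1.12398341e-03,  6.54791767e-04, -3.03020719e-03,
        1.87623082e-03,  5.51757290e-05, -6.65788299e-04]), 'joint_torque': array([ 2.90094438e-03, -4.76257467e+01,  1.36973787e+00, -2.54945523e+01,
        1.20270043e-02,  5.05288976e-03, -8.59368896e-06]), 'eef_pos': array([ 0.27828276, -0.58679175,  0.23035275]), 'ee_rot': array([-0.15470652, -0.68966713, -0.15591156,  0.69001212]), 'contact_force': array([-0.3183685 , -0.22186994, -0.3678233 ]), 'ft_torque': array([-0.025355  , -0.04936048,  0.04289657]), 'finger_gap': 1.0026949431307204} 0.0187
```

View pics/top0.png

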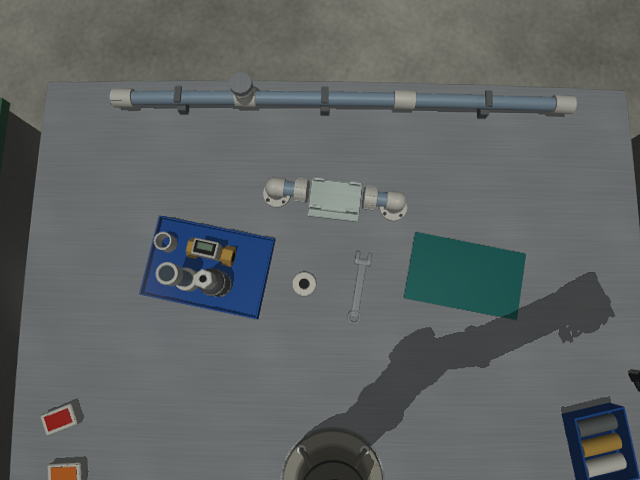

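View pics/side0.png

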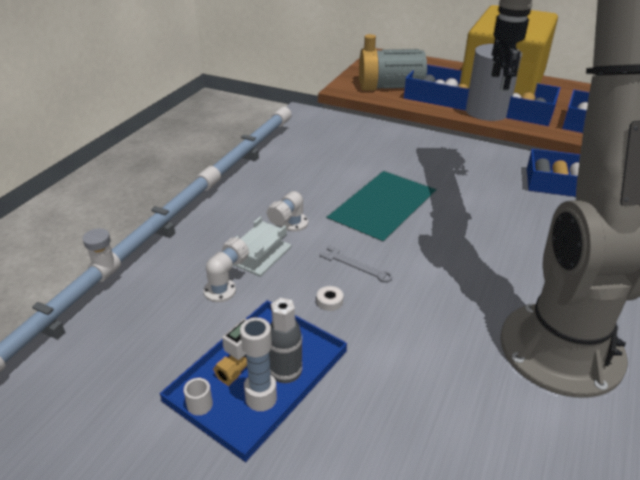

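Top: the tray is around (207,267), with the sight tube top at (168,273), filter port at (205,279), meter at (210,248), line saddle at (335,199) and mat at (465,276). I'll enlarge the parts that matter.

```bash
cat > h.py <<'E'
import numpy as np, cv2
from scipy.spatial.transform import Rotation as R
from workcell import arm
def cam(n):
    c=arm.get_calibration(n); q=c["attitude"]
    M=R.from_quat([q[1],q[2],q[3],q[0]]).as_matrix()@np.diag([1,-1,-1])
    K=np.array([[c["fx"],0,c["cx"]],[0,c["fy"],c["cy"]],[0,0,1]])
    return M,np.array(c["xyz"]),K,np.array(c["dist"])
def proj(n,P):
    M,t,K,d=cam(n); P=np.atleast_2d(np.asarray(P,float))
    return cv2.projectPoints(P,cv2.Rodrigues(M.T)[0],-M.T@t,K,d)[0].reshape(-1,2)
def onz(n,uv,z):
    M,t,K,d=cam(n); p=cv2.undistortPoints(np.asarray(uv,float).reshape(-1,1,2),K,d).reshape(-1,2)
    r=np.c_[p,np.ones(len(p))]@M.T
    return t+r*((np.asarray(z)-t[2])/r[:,2])[:,None] if np.ndim(z) else t+r*((z-t[2])/r[:,2])[:,None]
def crop(im,x0,y0,x1,y1,s): return cv2.resize(im[y0:y1,x0:x1],None,fx=s,fy=s,interpolation=cv2.INTER_CUBIC)
def save(f,im): cv2.imwrite(f,im[:,:,::-1])
def circ(c,z,r,n=24):
    a=np.linspace(0,2*np.pi,n,endpoint=False); return np.c_[c[0]+r*np.cos(a),c[1]+r*np.sin(a),z+0*a]
E
python3 - <<'E'
from h import *
t=cv2.imread("pics/top0.png");s=cv2.imread("pics/side0.png")
cv2.imwrite("pics/c1.png",np.vstack([crop(t,135,205,285,325,5)])) 
cv2.imwrite("pics/c2.png",crop(s,155,280,355,460,4))
a=crop(t,255,165,415,225,4.9); cv2.imwrite("pics/c3.png",np.vstack([a,crop(s,195,185,315,305,2.5)[:,:300].__class__ and cv2.copyMakeBorder(crop(s,195,185,315,305,2.5),0,0,0,a.shape[1]-300,0)]))
E
```

```text
(no output)
```

View pics/c1.png

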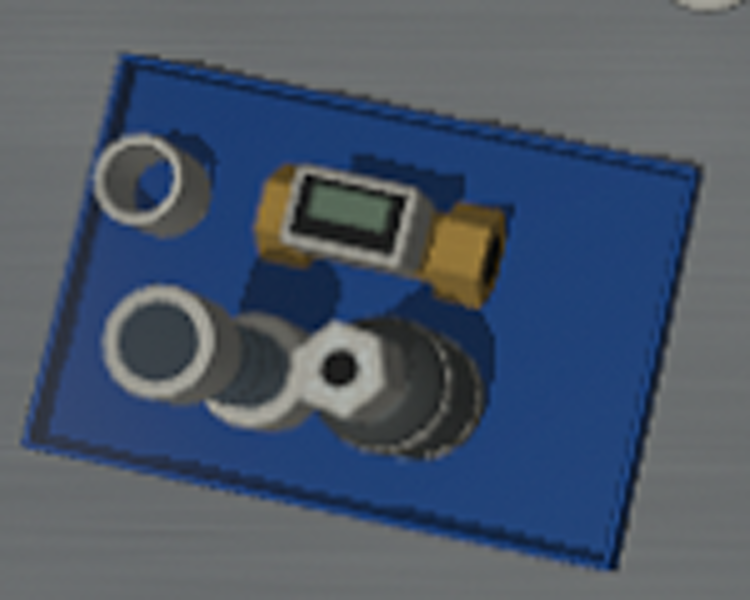

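View pics/c2.png

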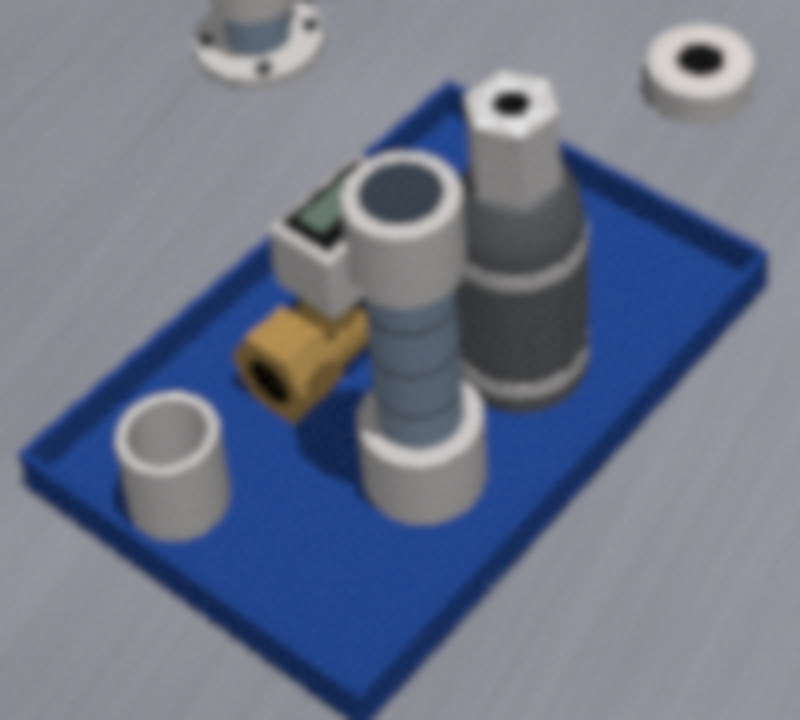

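View pics/c3.png

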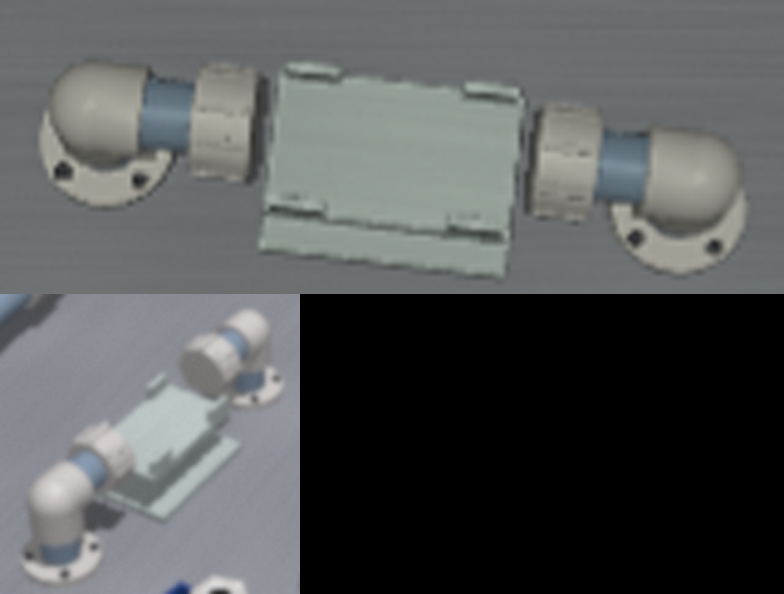

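```bash
cat > est.py <<'E'
from h import *
T=lambda p:(np.atleast_2d(p)+.5)/5-.5+[135,205]
S=lambda p:(np.atleast_2d(p)+.5)/4-.5+[155,280]
L=lambda p:(np.atleast_2d(p)+.5)/4.9-.5+[255,165]
np.set_printoptions(precision=4,suppress=True)
def rect(P,sx,sy):  # BL,BR,FR,FL
    c=P.mean(0); v=(P[0]+P[3]-P[1]-P[2])[:2]/2; u=(P[0]+P[1]-P[2]-P[3])[:2]/2
    return c[:2],np.degrees(np.arctan2(v[1],v[0]))-90,np.degrees(np.arctan2(u[1],u[0])),np.hypot(*u),np.hypot(*v)
if __name__=="__main__":
    print("tray",rect(onz("top",T([(121,55),(702,168),(614,570),(24,446)]),.024),0,0))
    print("tray side",rect(onz("side",S([(22,460),(452,84),(766,255),(362,712)]),.024),0,0))
    print("mat",rect(onz("top",[(416,233),(525.5,253),(517.5,319.5),(404,298)],.004),0,0))
    for n,t,s,z in[("sight",(158,341),(403,192),.174),("filter",(340,369),(512,103),.162),("coupl",(140,180),(168,432),.049)]:
        print(n,onz("top",T(t),z)[0],onz("side",S(s),z)[0])
    h=onz("top",T([(345,318),(383,341),(383,390),(340,420),(297,395),(294,343)]),.162)-onz("top",T((340,369)),.162); print("hex ang",np.degrees(np.arctan2(h[:,1],h[:,0])),np.hypot(h[:,0],h[:,1]))
    print("meter scr",rect(onz("top",T([(302,174),(407,195),(395,255),(291,231)]),.088),0,0))
    print("meter head",rect(onz("top",T([(293,166),(417,188),(403,270),(282,246)]),.088),0,0))
    print("lips",rect(onz("top",L([(285,64),(524,92),(503,240),(267,208)]),.059),0,0))
    print("nutfaces",onz("top",L([(255,125),(533,158)]),.065+.0))
    print("tape",onz("top",[(304,284)],.019))
E
python3 est.py
```

```text
tray (array([0.4733, 0.2937]), np.float64(-10.449209681033182), np.float64(-10.47689324421488), np.float64(0.18787998343128412), np.float64(0.2802689138086929))
tray side (array([0.4724, 0.2987]), np.float64(-9.943425905821613), np.float64(-11.291140883986733), np.float64(0.18776896305013852), np.float64(0.27971817773162067))
mat (array([ 0.4611, -0.3097]), np.float64(-9.886158804123028), np.float64(-10.256734697739311), np.float64(0.15781768991618422), np.float64(0.268084561133522))
sight [0.4422 0.3385 0.174 ] [0.4435 0.3372 0.174 ]
filter [0.4332 0.2675 0.162 ] [0.4353 0.2662 0.162 ]
coupl [0.5273 0.393  0.049 ] [0.5294 0.3939 0.049 ]
hex ang [  -2.797   -55.6174 -114.5912 -177.1908  122.404    62.1009] [0.0207 0.0205 0.0196 0.0205 0.0201 0.0218]
meter scr (array([0.5074, 0.286 ]), np.float64(-11.287260697457512), np.float64(-8.22617228362812), np.float64(0.026192406982261576), np.float64(0.0475557776794353))
meter head (array([0.5057, 0.286 ]), np.float64(-9.784865894684415), np.float64(-5.85456143070259), np.float64(0.036045927772497426), np.float64(0.05538680559856383))
lips (array([0.6354, 0.0008]), np.float64(-6.60461828681477), np.float64(-6.810137439419708), np.float64(0.07048584170015937), np.float64(0.11123936524116401))
nutfaces [[ 0.6451  0.0657  0.065 ]
 [ 0.6312 -0.063   0.065 ]]
tape [[0.4356 0.0694 0.019 ]]
```

Top and side estimates agree to about 2 mm. Next I need the jaw direction and the shifts for the first grasp, which is the sight tube with the jaws across the row.

```bash
cat >> h.py <<'E'
def st(tgt=None):
    o=arm.get_obs(); q=o["ee_rot"]; m=R.from_quat([q[1],q[2],q[3],q[0]]).as_matrix(); y=m[:,1]
    a=np.degrees(np.arctan2(y[1],y[0])); a=(a+90)%180-90
    p=o["eef_pos"]; print("t",round(o["time"],2),"tcp",np.round(p*1e3,1),"jaw",round(a,1),"tool x",np.round(m[:,0],3),"F",np.round(o["contact_force"],1),"gap",round(o["finger_gap"],3),"q",np.round(o["joint_positions"],2))
    if tgt is not None: print("shift mm",np.round((np.array(tgt[:3])-p)*1e3,1),"turn",round((tgt[3]-a+90)%180-90,1))
E
python3 -c "
from h import *
st((.443,.338,.26,-10))"
```

```text
t 0.1 tcp [ 278.3 -586.8  230.4] jaw -64.6 tool x [-0.001  0.002 -1.   ] F [-0.3 -0.2 -0.4] gap 1.003 q [ 1.03  0.4   0.05  1.54 -0.02  1.21 -0.05]
shift mm [164.7 924.8  29.6] turn 54.6
```

```bash
python3 -m pendant '[[0,[20,35,4],3],[0,[20,35,4],3],[0,[20,35,4],3],[0,[20,35,4],3],[0,[20,35,4],3],[0,[20,35,4],3],[0,[20,35,4],3],[0,[20,35,2],3]]'
python3 -m pendant '[[0,[3,38,0],3],[0,[3,38,0],3],[0,[2,38,0],3],[0,[0,38,0],3],[0,[0,38,0],3],[0,[0,38,0],3],[0,[0,38,0],3],[0,[0,38,0],3]]'
python3 -m pendant '[[0,[0,38,0],2],[0,[0,38,0],2],[0,[0,38,0],2],[0,[0,38,0],0],[0,[0,38,0],0],[0,[0,38,0],0],[0,[0,38,0],0],[0,[0,0,0],0]]'
python3 -c "
from h import *
st((.443,.338,.137,-10))"
```

```text
time: 0.77
eef_pos: [0.4391, -0.3055, 0.2616]
ee_rot: [0.296, 0.642, 0.296, -0.642]
contact_force: [0.4, -0.3, 0.2]
finger_gap: 0.997
time: 1.43
eef_pos: [0.4458, -0.0016, 0.2612]
ee_rot: [-0.423, -0.566, -0.423, 0.567]
contact_force: [0.7, -0.1, -0.9]
finger_gap: 1.0
time: 2.1
eef_pos: [0.444, 0.2715, 0.2617]
ee_rot: [0.453, 0.543, 0.457, -0.54]
contact_force: [0.1, 0.4, 0.6]
finger_gap: 1.0
t 2.1 tcp [444.  271.5 261.7] jaw -10.0 tool x [-0.001  0.007 -1.   ] F [0.1 0.4 0.6] gap 1.0 q [ 0.02  0.19 -0.73  1.79  0.13  1.21 -0.93]
shift mm [  -1.    66.5 -124.7] turn -0.0
```

```bash
python3 -m pendant '[[0,[0,33,0],0],[0,[-1,33,0],0],[0,[0,0,-40],0],[0,[0,0,-40],0],[0,[0,0,-25],0],[0,[0,0,-15],0],[0,[0,0,-5],0],[0,[0,0,0],0]]' 40
python3 -c "
from h import *
st((.443,.338,.137,-10))
save('pics/s1.png',crop(arm.capture('side'),140,180,380,420,2.5))"
```

```text
time: 2.77
eef_pos: [0.4447, 0.3277, 0.1349]
ee_rot: [-0.451, -0.543, -0.452, 0.545]
contact_force: [0.4, -0.7, -0.6]
finger_gap: 0.998
t 2.77 tcp [444.7 327.7 134.9] jaw -10.6 tool x [-0.003 -0.002 -1.   ] F [ 0.4 -0.7 -0.6] gap 0.998 q [-0.14  0.39 -0.71  1.86  0.3   1.   -1.16]
shift mm [-1.7 10.3  2.1] turn 0.6
```

View pics/s1.png

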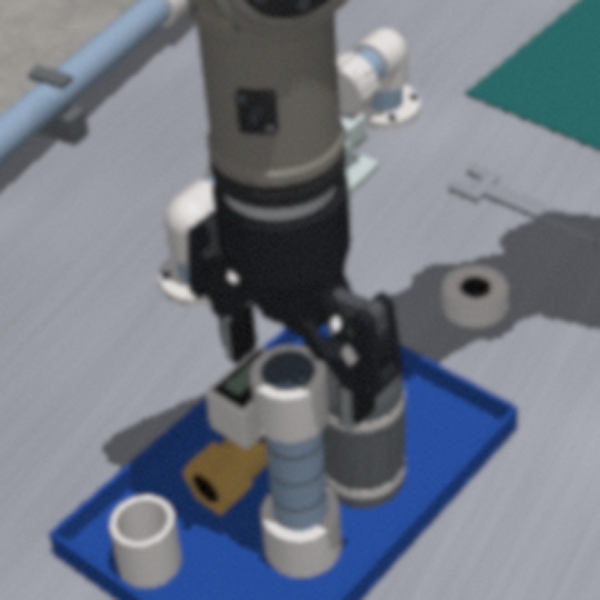

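The tube stands between the fingers and the gripper is about 10 mm short in y. I'll correct that and close.

```bash
python3 -m pendant '[[0,[-1,5,1],0.3],[0,[-1,5,1],0.3],[0,[0,0,0],0],[0.2,[0,0,0],0],[0.3,[0,0,0],0],[0.4,[0,0,0],0],[0.5,[0,0,0],0],[0.6,[0,0,0],0]]' 40
python3 -m pendant '[[0.8,[0,0,0],0],[1,[0,0,0],0],[1,[0,0,0],0],[1,[0,0,0],0]]' 40
python3 -c "
from h import *
st((.443,.338,.137,-10))"
```

```text
time: 3.48
eef_pos: [0.4436, 0.3387, 0.1387]
ee_rot: [0.454, 0.542, 0.454, -0.542]
contact_force: [0.0, -0.5, 3.0]
finger_gap: 0.529
time: 3.82
eef_pos: [0.4437, 0.3388, 0.1387]
ee_rot: [0.454, 0.542, 0.454, -0.542]
contact_force: [-0.4, -1.4, 4.9]
finger_gap: 0.53
t 3.82 tcp [443.7 338.8 138.7] jaw -10.0 tool x [ 0.  0. -1.] F [-0.4 -1.4  4.9] gap 0.53 q [-0.15  0.4  -0.72  1.85  0.31  1.01 -1.17]
shift mm [-0.7 -0.8 -1.7] turn 0.0
```

```bash
python3 -m pendant '[[1,[0,0,5],0],[1,[0,0,15],0],[1,[0,0,25],0],[1,[-10,0,25],0],[1,[-25,0,10],0],[1,[-25,0,0],0],[1,[-20,-10,0],0],[1,[0,-25,0],0]]'
python3 -m pendant '[[1,[0,-25,0],0],[1,[0,-25,0],0],[1,[0,-25,0],0],[1,[5,-25,0],0],[1,[15,-25,0],0],[1,[20,-25,0],0],[1,[20,-25,0],0],[1,[20,-25,0],0]]'
python3 -m pendant '[[1,[0,-30,0],0],[1,[0,-30,0],0],[1,[0,-30,0],0],[1,[0,-30,0],0],[1,[0,-30,0],0],[1,[0,-30,0],0],[1,[0,-30,0],0],[1,[0,-30,0],0]]'
python3 -m pendant '[[1,[0,-30,0],0],[1,[0,-30,0],0],[1,[0,-30,0],0],[1,[0,-30,0],0],[1,[0,-30,0],0],[1,[0,-30,0],0],[1,[0,-15,0],0],[1,[0,0,0],0]]'
python3 -c "
from h import *
st((.452,-.359,.140,-10))"
```

```text
time: 4.48
eef_pos: [0.3579, 0.307, 0.2181]
ee_rot: [-0.456, -0.539, -0.458, 0.54]
contact_force: [0.1, -0.9, -2.4]
finger_gap: 0.529
time: 5.15
eef_pos: [0.4435, 0.102, 0.2178]
ee_rot: [-0.454, -0.541, -0.454, 0.542]
contact_force: [1.1, 0.4, -2.1]
finger_gap: 0.526
time: 5.82
eef_pos: [0.4425, -0.1377, 0.2176]
ee_rot: [-0.454, -0.541, -0.455, 0.542]
contact_force: [0.0, 0.3, -1.9]
finger_gap: 0.528
time: 6.48
eef_pos: [0.4417, -0.3356, 0.2173]
ee_rot: [-0.453, -0.542, -0.453, 0.544]
contact_force: [-0.5, -0.1, -1.9]
finger_gap: 0.527
t 6.48 tcp [ 441.7 -335.6  217.3] jaw -10.4 tool x [-0.002 -0.001 -1.   ] F [-0.5 -0.1 -1.9] gap 0.527 q [ 0.73  0.25 -0.19  1.78  0.05  1.12  0.34]
shift mm [ 10.3 -23.4 -77.3] turn 0.4
```

```bash
python3 -m pendant '[[1,[5,-12,-10],0],[1,[5,-11,-20],0],[1,[0,0,-20],0],[1,[0,0,-13],0],[1,[0,0,-6],0],[1,[0,0,-4],0],[1,[0,0,0],0],[1,[0,0,0],0]]'
python3 -c "
from h import *
st((.452,-.359,.139,-10))"
```

```text
time: 7.15
eef_pos: [0.4541, -0.354, 0.146]
ee_rot: [0.455, 0.542, 0.454, -0.541]
contact_force: [0.4, 0.8, -1.5]
finger_gap: 0.528
t 7.15 tcp [ 454.1 -354.   146. ] jaw -10.0 tool x [ 0.001 -0.    -1.   ] F [ 0.4  0.8 -1.5] gap 0.528 q [ 0.73  0.35 -0.18  1.81  0.07  0.99  0.35]
shift mm [-2.1 -5.  -7. ] turn -0.0
```

```bash
python3 -m pendant '[[1,[0,-4,-3],0],[1,[0,0,-2],0],[1,[0,0,-1],0],[1,[0,0,-1],0],[1,[0,0,0],0],[1,[0,0,0],0]]'
python3 -c "
from h import *
st((.452,-.359,.139,-10))"
```

```text
time: 7.65
eef_pos: [0.4536, -0.3585, 0.1387]
ee_rot: [0.455, 0.542, 0.454, -0.542]
contact_force: [-1.7, -0.9, -0.7]
finger_gap: 0.527
t 7.65 tcp [ 453.6 -358.5  138.7] jaw -10.0 tool x [ 0. -0. -1.] F [-1.7 -0.9 -0.7] gap 0.527 q [ 0.74  0.36 -0.18  1.81  0.08  0.98  0.35]
shift mm [-1.6 -0.5  0.3] turn 0.0
```

```bash
python3 -m pendant '[[1,[0,0,-0.6],0],[1,[0,0,0],0],[0.4,[0,0,0],0],[0.3,[0,0,0],0],[0.1,[0,0,0],0],[0,[0,0,0],0],[0,[0,0,0],0],[0,[0,0,0],0]]'
python3 -m pendant '[[0,[0,0,5],0],[0,[0,0,25],0],[0,[0,0,35],0],[0,[0,0,35],0],[0,[0,10,15],0],[0,[0,35,0],-3],[0,[0,35,0],-3],[0,[0,35,0],-3]]'
python3 -m pendant '[[0,[0,35,0],-3],[0,[0,35,0],-3],[0,[0,35,0],-2],[0,[0,35,0],0],[0,[0,35,0],0],[0,[0,35,0],0],[0,[0,35,0],0],[0,[0,35,0],0]]'
python3 -c "
from h import *
st((.434,.267,.26,-27))
save('pics/m1.png',np.vstack([crop(arm.capture('side'),310,120,470,280,3)]))
save('pics/t1.png',arm.capture('top'))"
```

```text
time: 8.32
eef_pos: [0.4536, -0.3583, 0.1376]
ee_rot: [0.454, 0.542, 0.454, -0.542]
contact_force: [1.1, 0.4, -0.5]
finger_gap: 1.003
time: 8.98
eef_pos: [0.4536, -0.2424, 0.2536]
ee_rot: [0.41, 0.577, 0.409, -0.576]
contact_force: [1.1, -0.2, -0.3]
finger_gap: 0.999
time: 9.65
eef_pos: [0.4533, 0.0383, 0.2534]
ee_rot: [0.37, 0.603, 0.369, -0.603]
contact_force: [1.7, -0.8, -1.3]
finger_gap: 0.999
t 9.65 tcp [453.3  38.3 253.4] jaw -27.0 tool x [ 0.001 -0.    -1.   ] F [ 1.7 -0.8 -1.3] gap 0.999 q [ 0.29  0.04 -0.48  1.94  0.02  1.17 -0.67]
shift mm [-19.3 228.7   6.6] turn 0.0
```

View pics/t1.png

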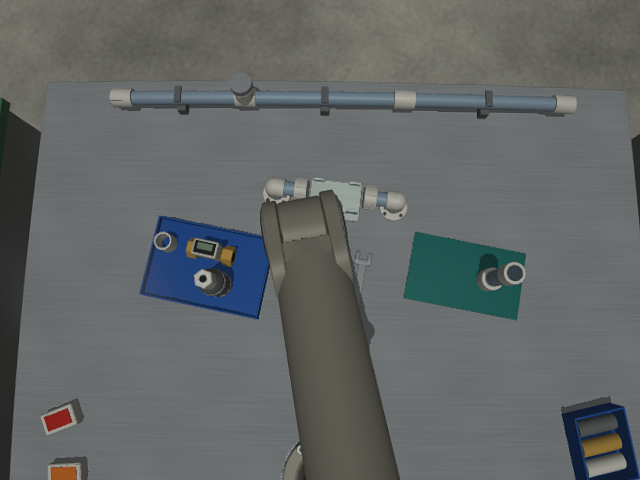

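The sight tube stands upright on the mat, with its top at (514,273) and foot at (490,281). The filter is undisturbed at (205,279), so I go to it next.

```bash
python3 -m pendant '[[0,[-2,30,0],0],[0,[-2,30,0],0],[0,[-3,30,0],0],[0,[-3,30,0],0],[0,[-3,30,0],0],[0,[-3,30,0],0],[0,[-3,30,0],0],[0,[0,15,0],0]]'
python3 -c "
from h import *
st((.434,.267,.127,-27))"
```

```text
time: 10.42
eef_pos: [0.4335, 0.2654, 0.2534]
ee_rot: [0.37, 0.603, 0.371, -0.602]
contact_force: [-0.3, 1.0, -0.1]
finger_gap: 1.0
t 10.42 tcp [433.5 265.4 253.4] jaw -26.8 tool x [ 0.001  0.002 -1.   ] F [-0.3  1.  -0.1] gap 1.0 q [-0.01  0.17 -0.69  1.83  0.11  1.19 -1.21]
shift mm [   0.5    1.6 -126.4] turn -0.2
```

```bash
python3 -m pendant '[[0,[0,1,-30],0],[0,[0,1,-35],0],[0,[0,0,-35],0],[0,[0,0,-18],0],[0,[0,0,-7],0],[0,[0,0,-1],0],[0,[0,0,0],0],[0.2,[0,0,0],0]]' 40
python3 -c "
from h import *
st((.434,.267,.127,-27))"
python3 -m pendant '[[0.3,[0,0,0],0],[0.4,[0,0,0],0],[0.5,[0,0,0],0],[0.6,[0,0,0],0],[0.7,[0,0,0],0],[1,[0,0,0],0],[1,[0,0,0],0],[1,[0,0,0],0]]' 40
python3 -c "
from h import *
st((.434,.267,.127,-27))"
```

```text
time: 11.08
eef_pos: [0.4359, 0.2643, 0.1284]
ee_rot: [0.369, 0.604, 0.369, -0.602]
contact_force: [0.3, 0.5, 0.8]
finger_gap: 0.881
t 11.08 tcp [435.9 264.3 128.4] jaw -27.1 tool x [ 0.003  0.001 -1.   ] F [0.3 0.5 0.8] gap 0.881 q [-0.07  0.31 -0.66  1.97  0.24  0.93 -1.32]
shift mm [-1.9  2.7 -1.4] turn 0.1
time: 11.75
eef_pos: [0.4346, 0.2644, 0.1276]
ee_rot: [0.369, 0.603, 0.369, -0.603]
contact_force: [-1.7, 1.5, 6.1]
finger_gap: 0.405
t 11.75 tcp [434.6 264.4 127.6] jaw -27.0 tool x [ 0.001  0.001 -1.   ] F [-1.7  1.5  6.1] gap 0.405 q [-0.07  0.31 -0.66  1.97  0.24  0.94 -1.32]
shift mm [-0.6  2.6 -0.6] turn 0.0
```

```bash
python3 -m pendant '[[1,[0,0,5],0],[1,[0,0,15],0],[1,[0,0,25],0],[1,[-5,0,25],0],[1,[-10,0,10],0],[1,[-10,-10,0],0],[1,[-5,-25,0],0],[1,[0,-25,0],0]]'
python3 -m pendant '[[1,[0,-25,0],0],[1,[0,-25,0],0],[1,[10,-25,0],0],[1,[10,-30,0],0],[1,[10,-30,0],0],[1,[10,-30,0],0],[1,[5,-30,0],0],[1,[5,-30,0],0]]'
python3 -m pendant '[[1,[5,-30,0],0],[1,[5,-30,0],0],[1,[2,-30,0],0],[1,[0,-30,0],0],[1,[0,-30,0],0],[1,[0,-30,0],0],[1,[0,-20,0],0],[1,[0,-10,0],0]]'
python3 -c "
from h import *
st((.470,-.261,.129,-27))"
```

```text
time: 12.42
eef_pos: [0.4026, 0.2034, 0.2064]
ee_rot: [-0.371, -0.602, -0.37, 0.603]
contact_force: [0.7, -0.5, -2.9]
finger_gap: 0.405
time: 13.08
eef_pos: [0.454, -0.0232, 0.2062]
ee_rot: [-0.369, -0.603, -0.369, 0.603]
contact_force: [0.4, 0.5, -3.4]
finger_gap: 0.407
time: 13.75
eef_pos: [0.4649, -0.2352, 0.2059]
ee_rot: [-0.368, -0.603, -0.368, 0.605]
contact_force: [-0.1, 0.3, -3.7]
finger_gap: 0.4
t 13.75 tcp [ 464.9 -235.2  205.9] jaw -27.3 tool x [-0.002 -0.001 -1.   ] F [-0.1  0.3 -3.7] gap 0.4 q [ 0.61  0.2  -0.26  1.87  0.06  1.08 -0.15]
shift mm [  5.1 -25.8 -76.9] turn 0.3
```

```bash
python3 -m pendant '[[1,[3,-12,-15],0],[1,[2,-9,-20],0],[1,[0,0,-20],0],[1,[0,0,-12],0],[1,[0,0,-3],0],[1,[0,0,0],0],[1,[0,0,0],0]]'
python3 -c "
from h import *
st((.470,-.261,.1276,-27))"
```

```text
time: 14.33
eef_pos: [0.472, -0.2518, 0.1372]
ee_rot: [0.37, 0.603, 0.369, -0.603]
contact_force: [1.0, 0.3, -2.9]
finger_gap: 0.407
t 14.33 tcp [ 472.  -251.8  137.2] jaw -27.0 tool x [ 0.001 -0.    -1.   ] F [ 1.   0.3 -2.9] gap 0.407 q [ 0.62  0.3  -0.25  1.91  0.09  0.94 -0.14]
shift mm [-2.  -9.2 -9.6] turn -0.0
```

```bash
python3 -m pendant '[[1,[0,-5,-4],0],[1,[0,0,-3],0],[1,[0,0,-1.5],0],[1,[0,0,-1.2],0],[1,[0,0,0],0],[1,[0,0,0],0]]'
python3 -c "
from h import *
st((.470,-.261,.1276,-27))"
```

```text
time: 14.83
eef_pos: [0.4718, -0.2574, 0.1276]
ee_rot: [0.37, 0.603, 0.369, -0.603]
contact_force: [-2.1, 0.6, 2.0]
finger_gap: 0.405
t 14.83 tcp [ 471.8 -257.4  127.6] jaw -27.0 tool x [ 0.001 -0.    -1.   ] F [-2.1  0.6  2. ] gap 0.405 q [ 0.63  0.31 -0.25  1.91  0.09  0.93 -0.14]
shift mm [-1.8 -3.6 -0. ] turn 0.0
```

```bash
python3 -m pendant '[[0.5,[0,0,0],0],[0.35,[0,0,0],0],[0.2,[0,0,0],0],[0,[0,0,0],0],[0,[0,0,0],0],[0,[0,0,0],0],[0,[0,0,5],0],[0,[0,0,20],0]]'
python3 -m pendant '[[0,[0,0,30],0],[0,[0,5,30],0],[0,[0,30,20],0],[0,[0,35,0],0],[0,[0,35,0],0],[0,[0,35,0],0],[0,[0,35,0],0],[0,[0,35,0],0]]'
python3 -m pendant '[[0,[0,35,0],3],[0,[0,35,0],3],[0,[0,35,0],3],[0,[0,35,0],3],[0,[5,35,0],3],[0,[10,35,0],2],[0,[10,35,0],0],[0,[0,30,0],0]]'
python3 -c "
from h import *
st((.506,.286,.2,-10))
save('pics/t2.png',arm.capture('top'));save('pics/s2.png',arm.capture('side'))
t=cv2.imread('pics/t2.png');s=cv2.imread('pics/s2.png')
cv2.imwrite('pics/c4.png',np.hstack([crop(t,400,225,530,325,3),crop(s,170,285,300,385,3)]))"
```

```text
time: 15.5
eef_pos: [0.4693, -0.2563, 0.1498]
ee_rot: [-0.367, -0.602, -0.371, 0.604]
contact_force: [0.0, -0.7, -0.1]
finger_gap: 1.003
time: 16.17
eef_pos: [0.4714, -0.0457, 0.2327]
ee_rot: [0.37, 0.603, 0.369, -0.603]
contact_force: [1.4, -0.9, -0.4]
finger_gap: 0.999
time: 16.83
eef_pos: [0.4979, 0.23, 0.2326]
ee_rot: [0.454, 0.543, 0.454, -0.541]
contact_force: [0.4, -0.2, 0.4]
finger_gap: 1.0
t 16.83 tcp [497.9 230.  232.6] jaw -10.0 tool x [ 0.002  0.002 -1.   ] F [ 0.4 -0.2  0.4] gap 1.0 q [ 0.03  0.26 -0.64  1.77  0.17  1.17 -0.84]
shift mm [  8.1  56.  -32.6] turn 0.0
```

View pics/c4.png

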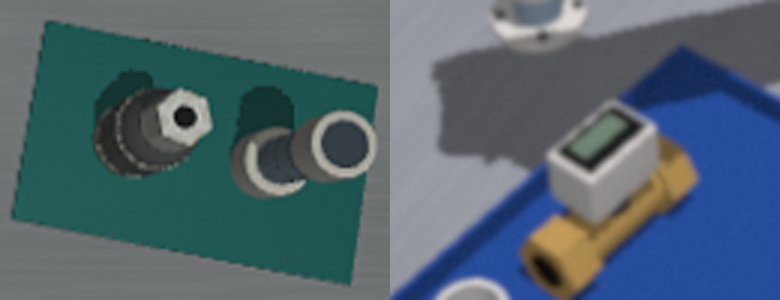

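Both tall parts stand on the mat. The side camera now sees the meter clear, with the display corners at crop (563,155), (618,115), (645,130) and (592,167), so I can cross-check its pose.

```bash
python3 -c "
from h import *
P=onz('side',(np.array([(173,155),(228,115),(255,130),(202,167)])+.5)/3-.5+[170,285],.088)
print(P,P.mean(0)); d=P[0]-P[1];e=P[3]-P[2];print(np.degrees(np.arctan2(d[1],d[0]))-90,np.degrees(np.arctan2(e[1],e[0]))-90)
# barrel nut end face centres
print(onz('side',(np.array([(157,270),(300,170)])+.5)/3-.5+[170,285],.024))
"
```

```text
[[0.52216992 0.30584495 0.088     ]
 [0.51041196 0.26565609 0.088     ]
 [0.49049555 0.26912771 0.088     ]
 [0.50279387 0.30645739 0.088     ]] [0.50646782 0.28677153 0.088     ]
-16.307770437535368 -18.234548996974965
[[0.52011323 0.33702095 0.024     ]
 [0.48385018 0.23452986 0.024     ]]
```

```bash
python3 -m pendant '[[0,[3,20,0],-0.5],[0,[3,20,0],-0.5],[0,[2,14,-20],0],[0,[0,3,-30],0],[0,[0,0,-30],0],[0,[0,0,-20],0],[0,[0,0,0],0],[0,[0,0,0],0]]' 40
python3 -c "
from h import *
st((.506,.286,.058,-11))"
```

```text
time: 17.6
eef_pos: [0.5042, 0.2837, 0.1316]
ee_rot: [-0.449, -0.545, -0.45, 0.547]
contact_force: [-0.4, -0.1, -0.1]
finger_gap: 1.0
t 17.6 tcp [504.2 283.7 131.6] jaw -11.1 tool x [-0.002 -0.001 -1.   ] F [-0.4 -0.1 -0.1] gap 1.0 q [-0.1   0.42 -0.62  1.8   0.29  1.01 -1.03]
shift mm [  1.8   2.3 -73.6] turn 0.1
```

```bash
python3 -m pendant '[[0,[1,2,-20],0],[0,[1,1,-25],0],[0,[0,0,-18],0],[0,[0,0,-8],0],[0,[0,0,-2],0],[0,[0,0,0],0],[0.2,[0,0,0],0],[0.3,[0,0,0],0]]' 50
python3 -m pendant '[[0.4,[0,0,0],0],[0.5,[0,0,0],0],[0.6,[0,0,0],0],[0.7,[0,0,0],0],[1,[0,0,0],0],[1,[0,0,0],0],[1,[0,0,0],0]]' 50
python3 -c "
from h import *
st((.506,.286,.058,-11))"
```

```text
time: 18.27
eef_pos: [0.5077, 0.2884, 0.0608]
ee_rot: [0.45, 0.547, 0.449, -0.545]
contact_force: [-0.4, 0.2, -0.4]
finger_gap: 0.744
time: 18.85
eef_pos: [0.5072, 0.2879, 0.0598]
ee_rot: [0.45, 0.546, 0.449, -0.545]
contact_force: [0.1, -0.7, 6.6]
finger_gap: 0.41
t 18.85 tcp [507.2 287.9  59.8] jaw -11.0 tool x [ 0.001  0.    -1.   ] F [ 0.1 -0.7  6.6] gap 0.41 q [-0.14  0.52 -0.58  1.85  0.36  0.88 -1.09]
shift mm [-1.2 -1.9 -1.8] turn 0.0
```

```bash
python3 -m pendant '[[1,[0,0,5],0],[1,[0,0,15],0],[1,[0,0,25],0],[1,[0,0,30],0],[1,[0,0,30],0],[1,[0,0,25],0],[1,[10,-20,0],1],[1,[12,-25,0],1]]'
python3 -m pendant '[[1,[12,-27,0],1],[1,[12,-27,0],1],[1,[12,-27,0],0.3],[1,[12,-27,0],0],[1,[12,-27,0],0],[1,[12,-27,0],0],[1,[12,-27,0],0],[1,[12,-25,0],0]]'
python3 -m pendant '[[1,[8,-18,0],0],[1,[2,-10,0],0],[1,[0,0,0],0],[1,[0,0,0],0]]'
python3 -c "
from h import *
st((.636,.001,.17,-6.7))"
```

```text
time: 19.52
eef_pos: [0.5272, 0.2461, 0.1904]
ee_rot: [0.461, 0.537, 0.462, -0.535]
contact_force: [0.4, -1.1, -5.5]
finger_gap: 0.414
time: 20.18
eef_pos: [0.6233, 0.0264, 0.1872]
ee_rot: [-0.469, -0.527, -0.47, 0.53]
contact_force: [-0.0, -0.8, -5.4]
finger_gap: 0.412
time: 20.52
eef_pos: [0.6332, 0.0016, 0.1879]
ee_rot: [-0.469, -0.528, -0.471, 0.529]
contact_force: [-0.1, 0.4, -4.8]
finger_gap: 0.414
t 20.52 tcp [633.2   1.6 187.9] jaw -6.7 tool x [-0.003  0.001 -1.   ] F [-0.1  0.4 -4.8] gap 0.414 q [ 0.33  0.45 -0.54  1.62  0.24  1.15 -0.39]
shift mm [  2.8  -0.6 -17.9] turn 0.0
```

```bash
python3 -c "
from h import *
s=arm.capture('side');t=arm.capture('top');save('pics/s3.png',s);save('pics/t3.png',t)
save('pics/c5.png',np.vstack([crop(s,180,150,320,310,3.5)]))"
```

```text
(no output)
```

View pics/c5.png

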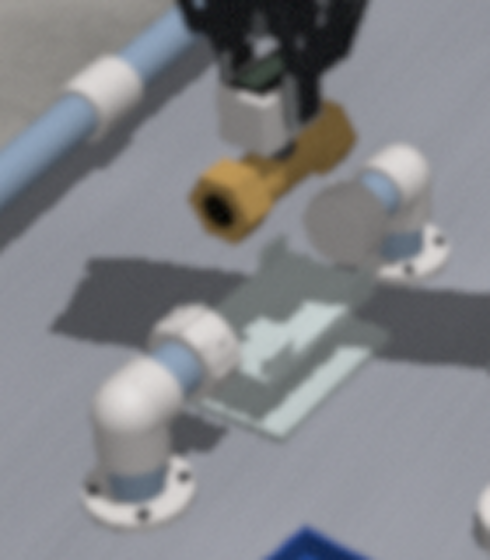

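```bash
python3 -c "
from h import *
C=lambda p:(np.array([p])+.5)/3.5-.5+[180,150]
u=np.array([np.sin(np.radians(6.7)),np.cos(np.radians(6.7))])
e=onz('side',C((216,210)),.1521)[0][:2]; print('meter end',e,'-> centre',e-.053*u)
f=onz('side',C((345,222)),.065)[0][:2]; print('far nut face',f,'-> line centre',f+.065*u)
# reproject line model on both original views
s=cv2.imread('pics/side0.png');t=cv2.imread('pics/top0.png')
c=np.array([.636,.001]); v=np.array([u[1],-u[0]])
out=[]
for n,im,(x0,y0,x1,y1),k in (('top',t,(265,165,405,225),5.5),('side',s,(205,185,305,285),4)):
    w=crop(im,x0,y0,x1,y1,k)
    for sg in(1,-1):
        a=np.linspace(0,2*np.pi,60); P=np.c_[c+sg*.065*u+np.outer(.025*np.cos(a),v),.065+.025*np.sin(a)]
        for q in (proj(n,P)-[x0,y0]+.5)*k-.5: cv2.circle(w,tuple(np.int32(q)),1,(0,0,255),-1)
        for x in(1,-1):
            P=np.array([np.r_[c+sg*l*u+x*.03*v,z] for l in(.03,.058) for z in(.045,.059)])
            for q in (proj(n,P)-[x0,y0]+.5)*k-.5: cv2.circle(w,tuple(np.int32(q)),2,(255,0,255),-1)
    out.append(w)
m=max(o.shape[1] for o in out); W=np.vstack([cv2.copyMakeBorder(o,0,0,0,m-o.shape[1],0) for o in out]); print(W.shape); cv2.imwrite('pics/c6.png',W[:,:] if W.shape[0]<=600 else cv2.resize(W,None,fx=.8,fy=.8))"
```

```text
meter end [0.64339509 0.05164904] -> centre [ 0.63721154 -0.00098901]
far nut face [ 0.63366846 -0.07831073] -> line centre [ 0.64125205 -0.01375464]
(730, 770, 3)
```

View pics/c6.png

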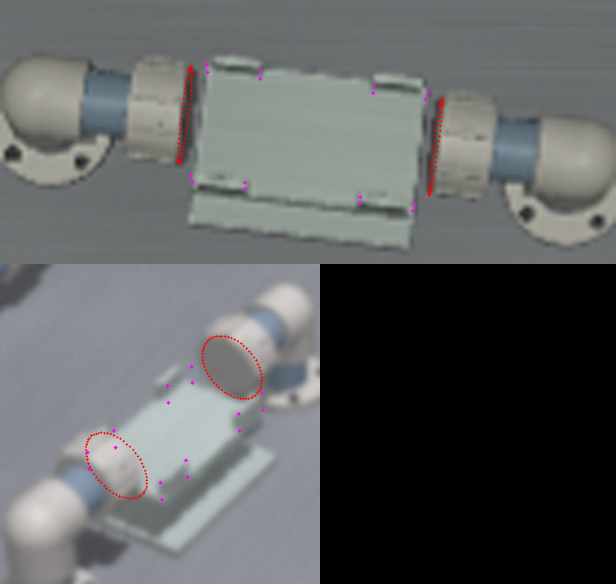

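The line model at (0.636, 0.001), yaw -6.7°, overlays the union nuts and lips in both views. I estimate the meter sits about 2 mm toward -y in the grip. Lowering now.

```bash
python3 -m pendant '[[1,[2,1,-10],0],[1,[1,0.5,-20],0],[1,[0,0,-20],0],[1,[0,0,-10],0],[1,[0,0,-8],0],[1,[0,0,-5],0],[1,[0,0,0],0],[1,[0,0,0],0]]'
python3 -c "
from h import *
st((.636,.0028,.1008,-6.7))"
```

```text
time: 21.28
eef_pos: [0.638, 0.0025, 0.1166]
ee_rot: [0.47, 0.529, 0.47, -0.528]
contact_force: [-0.2, 0.4, -5.5]
finger_gap: 0.414
t 21.28 tcp [638.    2.5 116.6] jaw -6.7 tool x [ 0.001  0.    -1.   ] F [-0.2  0.4 -5.5] gap 0.414 q [ 0.31  0.52 -0.52  1.67  0.29  1.02 -0.42]
shift mm [ -2.    0.3 -15.8] turn 0.0
```

Bottom is at about 61 mm, just above the lips. I'll check the pose from the pictures before going in.

```bash
python3 -c "
from h import *
s=arm.capture('side');t=arm.capture('top');save('pics/s4.png',s);save('pics/t4.png',t)
u=np.array([np.sin(np.radians(6.7)),np.cos(np.radians(6.7))]);v=np.array([u[1],-u[0]])
c=np.array([.638,.0008]);za=.1166-.0558+.02
w=crop(s,205,165,305,285,5)
for sg in(1,-1):
    a=np.radians(np.arange(0,361,60)+(30))
    P=np.c_[c+sg*.053*u+np.outer(.0231*np.cos(a),v),za+.0231*np.sin(a)]
    q=(proj('side',P)-[205,165]+.5)*5-.5; cv2.polylines(w,[np.int32(q)],True,(255,0,0),1)
save('pics/c7.png',np.hstack([w,crop(t,305,165,361,285,5)]))"
```

```text
(no output)
```

View pics/c7.png

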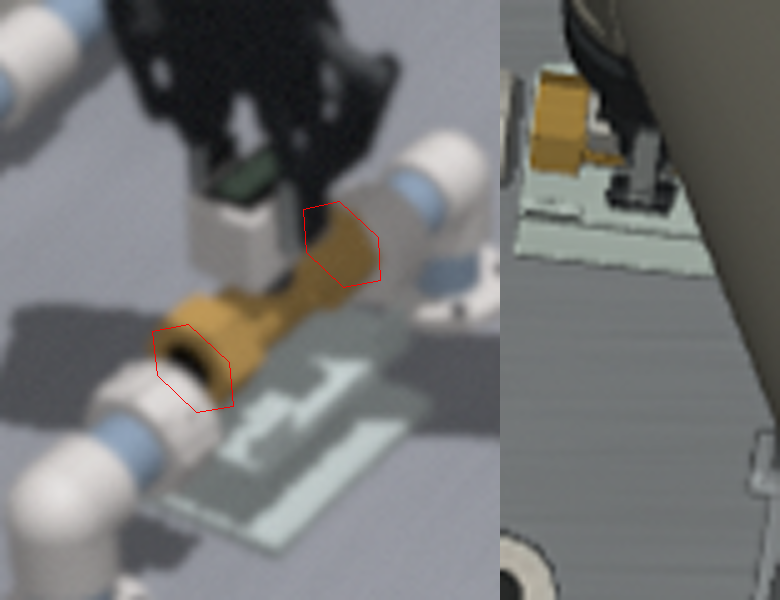

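```bash
python3 -c "
from h import *
u=np.array([np.sin(np.radians(6.7)),np.cos(np.radians(6.7))])
for z in (.081,.101):
  e=onz('top',[[311.5,188.6]],z)[0][:2]; print(e, e-.053*u)
g=onz('top',L0:=[[305+(517-500)/5-.4,165+130/5-.4]],.065)[0]; print('union face?',g)
"
```

```text
[0.64436338 0.0542209 ] [0.63817983 0.00158286]
[0.63883053 0.05357226] [0.63264698 0.00093421]
union face? [0.64400372 0.06258979 0.065     ]
```

```bash
python3 -m pendant '[[1,[-1,0,-4],0],[1,[-1,0,-4],0],[1,[0,0,-3],0],[1,[0,0,-2],0],[1,[0,0,-1],0],[1,[0,0,0],0],[1,[0,0,0],0]]'
python3 -c "
from h import *
st((.636,.0025,.1008,-6.7))"
```

```text
time: 21.97
eef_pos: [0.6356, 0.0022, 0.102]
ee_rot: [0.47, 0.529, 0.47, -0.528]
contact_force: [0.1, -0.2, -5.6]
finger_gap: 0.409
t 21.97 tcp [635.6   2.2 102. ] jaw -6.7 tool x [ 0.  0. -1.] F [ 0.1 -0.2 -5.6] gap 0.409 q [ 0.31  0.53 -0.51  1.69  0.3   1.   -0.43]
shift mm [ 0.4  0.3 -1.2] turn 0.0
```

```bash
python3 -m pendant '[[1,[0,0,-0.6],0],[1,[0,0,-0.6],0],[1,[0,0,0],0],[1,[0,0,0],0]]'
python3 -m pendant '[[1,[0,0,-0.5],0],[1,[0,0,0],0],[1,[0,0,0],0]]'
```

```text
time: 22.3
eef_pos: [0.6357, 0.0022, 0.101]
ee_rot: [0.47, 0.529, 0.47, -0.528]
contact_force: [0.8, -0.4, -4.7]
finger_gap: 0.413
time: 22.55
eef_pos: [0.6357, 0.0022, 0.1009]
ee_rot: [0.47, 0.529, 0.47, -0.528]
contact_force: [-1.3, -0.5, -0.4]
finger_gap: 0.413
```

Touchdown: the load went from -5 N to about 0. Next I release, rise, and move back off the line to look.

```bash
python3 -m pendant '[[0.55,[0,0,0],0],[0.45,[0,0,0],0],[0.3,[0,0,0],0],[0.1,[0,0,0],0],[0,[0,0,0],0],[0,[0,0,0],0],[0,[0,0,5],0],[0,[0,0,20],0]]'
python3 -m pendant '[[0,[0,0,30],0],[0,[0,0,30],0],[0,[-8,-25,10],-2],[0,[-15,-30,0],-3],[0,[-15,-30,0],-3],[0,[-15,-30,0],-3],[0,[-15,-30,0],-3],[0,[-15,-30,0],-3]]'
python3 -m pendant '[[0,[-15,-25,0],-3],[0,[-15,-20,0],0],[0,[-10,-15,0],0],[0,[-5,-10,0],0],[0,[0,0,0],0]]'
python3 -c "
from h import *
st((.4718,-.2574,.1276,-27))
s=arm.capture('side');t=arm.capture('top');save('pics/s5.png',s);save('pics/t5.png',t)
a=crop(t,265,165,405,225,5.5);b=crop(s,205,165,305,265,3.3)
save('pics/c8.png',np.vstack([a,np.hstack([b,np.zeros((b.shape[0],a.shape[1]-b.shape[1],3),np.uint8)])])[:660])"
python3 -c "
import cv2;i=cv2.imread('pics/c8.png');print(i.shape);cv2.imwrite('pics/c8.png',i[:600,:])"
```

```text
time: 23.22
eef_pos: [0.633, 0.0018, 0.1227]
ee_rot: [-0.468, -0.527, -0.471, 0.53]
contact_force: [-0.5, 0.3, -0.2]
finger_gap: 1.004
time: 23.88
eef_pos: [0.5518, -0.1741, 0.196]
ee_rot: [0.386, 0.593, 0.386, -0.592]
contact_force: [0.2, -0.5, -0.6]
finger_gap: 0.999
time: 24.3
eef_pos: [0.5062, -0.2458, 0.1956]
ee_rot: [-0.37, -0.602, -0.369, 0.603]
contact_force: [-0.1, -0.5, -0.3]
finger_gap: 1.004
t 24.3 tcp [ 506.2 -245.8  195.6] jaw -27.0 tool x [-0.    -0.002 -1.   ] F [-0.1 -0.5 -0.3] gap 1.004 q [ 0.7   0.29 -0.4   1.78  0.13  1.09 -0.21]
shift mm [-34.4 -11.6 -68. ] turn -0.0
(660, 770, 3)
```

View pics/c8.png

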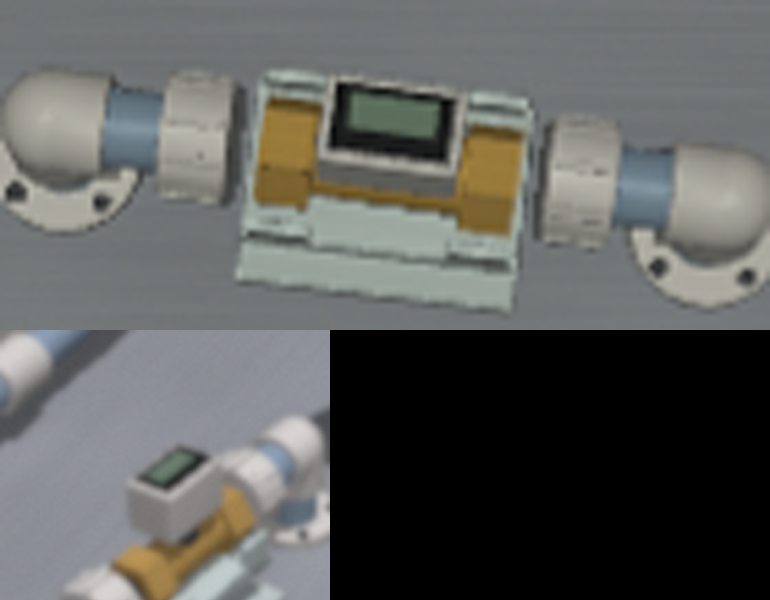

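The meter lies square in the saddle, with about equal gaps left and right (25 vs 22 crop pixels, under 1 mm off). Next I return the filter.

```bash
python3 -m pendant '[[0,[-12,-4,0],0],[0,[-12,-4,0],0],[0,[-10,-4,-3],0],[0,[0,0,-15],0],[0,[0,0,-20],0],[0,[0,0,-18],0],[0,[0,0,-8],0],[0,[0,0,0],0]]'
python3 -c "
from h import *
st((.4718,-.2574,.1276,-27))"
```

```text
time: 25.07
eef_pos: [0.4713, -0.2543, 0.1294]
ee_rot: [-0.37, -0.601, -0.372, 0.603]
contact_force: [0.3, 0.3, 0.1]
finger_gap: 0.998
t 25.07 tcp [ 471.3 -254.3  129.4] jaw -26.7 tool x [-0.004  0.002 -1.   ] F [0.3 0.3 0.1] gap 0.998 q [ 0.73  0.32 -0.38  1.91  0.15  0.94 -0.18]
shift mm [ 0.5 -3.1 -1.8] turn -0.3
```

```bash
python3 -m pendant '[[0,[0.5,-3,-1.8],0],[0,[0,0,0],0],[0,[0,0,0],0]]'
python3 -m pendant '[[0.2,[0,0,0],0],[0.4,[0,0,0],0],[0.5,[0,0,0],0],[0.6,[0,0,0],0],[0.7,[0,0,0],0],[1,[0,0,0],0],[1,[0,0,0],0],[1,[0,0,0],0]]' 40
python3 -c "
from h import *
st((.4718,-.2574,.1276,-27))"
```

```text
time: 25.32
eef_pos: [0.4747, -0.2585, 0.1306]
ee_rot: [0.371, 0.602, 0.37, -0.602]
contact_force: [-0.5, 1.0, 0.8]
finger_gap: 0.997
time: 25.98
eef_pos: [0.4736, -0.2575, 0.1298]
ee_rot: [-0.371, -0.602, -0.371, 0.602]
contact_force: [-2.8, 2.4, 5.8]
finger_gap: 0.401
t 25.98 tcp [ 473.6 -257.5  129.8] jaw -26.7 tool x [-0.001  0.    -1.   ] F [-2.8  2.4  5.8] gap 0.401 q [ 0.74  0.32 -0.38  1.9   0.15  0.94 -0.18]
shift mm [-1.8  0.1 -2.2] turn -0.3
```

```bash
python3 -m pendant '[[1,[0,0,5],0],[1,[0,0,15],0],[1,[0,0,25],0],[1,[0,10,25],0],[1,[-1,25,6],0],[1,[-2,30,0],0],[1,[-2,30,0],0],[1,[-2,30,0],0]]'
python3 -m pendant '[[1,[-2,30,0],0],[1,[-2,30,0],0],[1,[-2,30,0],0],[1,[-2,30,0],0],[1,[-2,30,0],0],[1,[-2,30,0],0],[1,[-2,30,0],0],[1,[-2,30,0],0]]'
python3 -m pendant '[[1,[-2,30,0],0],[1,[-2,30,0],0],[1,[-3,30,0],0],[1,[-3,25,0],0],[1,[0,0,0],0],[1,[0,0,0],0]]'
python3 -c "
from h import *
st((.4349,.265,.1298,-27))"
```

```text
time: 26.65
eef_pos: [0.4668, -0.1317, 0.2052]
ee_rot: [0.371, 0.602, 0.371, -0.602]
contact_force: [1.4, 0.7, -3.6]
finger_gap: 0.401
time: 27.32
eef_pos: [0.4506, 0.1084, 0.2052]
ee_rot: [0.371, 0.602, 0.371, -0.602]
contact_force: [-0.0, 0.2, -4.2]
finger_gap: 0.402
time: 27.82
eef_pos: [0.4404, 0.2239, 0.2052]
ee_rot: [0.372, 0.601, 0.372, -0.601]
contact_force: [-0.4, 0.2, -3.6]
finger_gap: 0.399
t 27.82 tcp [440.4 223.9 205.2] jaw -26.5 tool x [-0.     0.001 -1.   ] F [-0.4  0.2 -3.6] gap 0.399 q [ 0.13  0.2  -0.77  1.92  0.15  1.09 -1.17]
shift mm [ -5.5  41.1 -75.4] turn -0.5
```

```bash
python3 -m pendant '[[1,[-2,15,0],-0.3],[1,[-2,15,-10],-0.2],[1,[-1.5,11,-15],0],[1,[0,0,-20],0],[1,[0,0,-15],0],[1,[0,0,-7],0],[1,[0,0,0],0],[1,[0,0,0],0]]'
python3 -c "
from h import *
st((.4349,.265,.1298,-27))"
```

```text
time: 28.48
eef_pos: [0.436, 0.2623, 0.1385]
ee_rot: [-0.368, -0.604, -0.368, 0.604]
contact_force: [0.4, 0.1, -2.7]
finger_gap: 0.4
t 28.48 tcp [436.  262.3 138.5] jaw -27.3 tool x [-0. -0. -1.] F [ 0.4  0.1 -2.7] gap 0.4 q [ 0.02  0.32 -0.76  1.96  0.26  0.97 -1.34]
shift mm [-1.1  2.7 -8.7] turn 0.3
```

```bash
python3 -m pendant '[[1,[-1,2.7,-2],0.3],[1,[0,0,-3],0],[1,[0,0,-2],0],[1,[0,0,-1],0],[1,[0,0,0],0],[1,[0,0,0],0]]'
python3 -c "
from h import *
st((.4349,.265,.1298,-27))
save('pics/s6.png',arm.capture('side'));save('pics/t6.png',arm.capture('top'))
a=cv2.imread('pics/side0.png');b=cv2.imread('pics/s6.png')
cv2.imwrite('pics/c9.png',np.hstack([crop(a,250,290,340,400,4),crop(b,250,290,340,400,4)]))"
```

```text
time: 28.98
eef_pos: [0.4346, 0.2659, 0.1306]
ee_rot: [0.37, 0.603, 0.37, -0.603]
contact_force: [0.2, 0.1, -2.9]
finger_gap: 0.404
t 28.98 tcp [434.6 265.9 130.6] jaw -26.9 tool x [ 0. -0. -1.] F [ 0.2  0.1 -2.9] gap 0.404 q [ 0.    0.33 -0.76  1.96  0.27  0.95 -1.36]
shift mm [ 0.3 -0.9 -0.8] turn -0.1
```

View pics/c9.png

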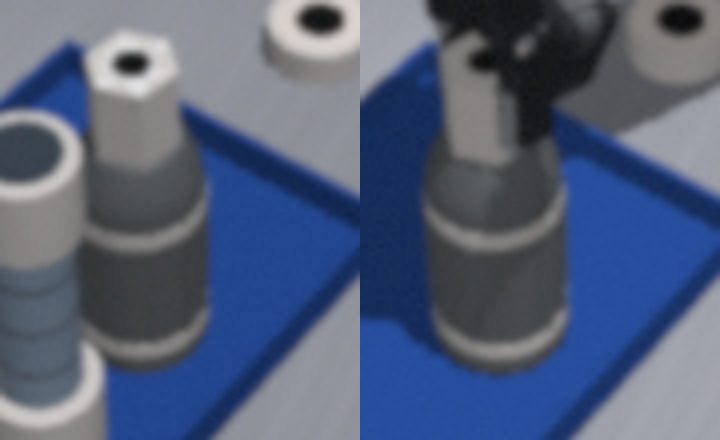

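```bash
python3 -m pendant '[[1,[0,0,-0.6],0],[1,[0,0,-0.6],0],[1,[0,0,0],0],[1,[0,0,0],0]]'
python3 -m pendant '[[1,[0,0,-0.3],0],[1,[0,0,0],0],[1,[0,0,0],0]]'
```

```text
time: 29.42
eef_pos: [0.4348, 0.2662, 0.1298]
ee_rot: [0.37, 0.603, 0.37, -0.602]
contact_force: [-0.4, -0.5, 1.2]
finger_gap: 0.403
time: 29.67
eef_pos: [0.4349, 0.2664, 0.1298]
ee_rot: [0.37, 0.603, 0.37, -0.602]
contact_force: [-3.0, 0.0, 5.7]
finger_gap: 0.404
```

```bash
python3 -m pendant '[[0.5,[0,0,0],0],[0.35,[0,0,0],0],[0.2,[0,0,0],0],[0,[0,0,0],0],[0,[0,0,0],0],[0,[0,0,0],0],[0,[0,0,5],0],[0,[0,0,20],0]]'
python3 -m pendant '[[0,[0,0,30],0],[0,[0,0,30],0],[0,[1,-20,25],0],[0,[1,-30,0],2],[0,[1,-32,0],3],[0,[1,-32,0],3],[0,[1,-32,0],3],[0,[1,-32,0],3]]'
python3 -m pendant '[[0,[1,-32,0],3],[0,[1,-32,0],0],[0,[1,-32,0],0],[0,[1,-32,0],0],[0,[1,-32,0],0],[0,[1,-32,0],0],[0,[1,-32,0],0],[0,[1,-32,0],0]]'
python3 -m pendant '[[0,[1,-32,0],0],[0,[1,-32,0],0],[0,[1,-32,0],0],[0,[1,-30,0],0],[0,[0,-25,0],0],[0,[0,-15,0],0],[0,[0,0,0],0]]'
cat > cmp.py <<'E'
# displacement of a small patch between picture a and b (subpixel, full pixels)
from h import *
def shift(a,b,x0,y0,x1,y1,k=8,m=8):
    A=cv2.cvtColor(cv2.imread(a),6);B=cv2.cvtColor(cv2.imread(b),6)
    t=crop(A,x0,y0,x1,y1,k);w=crop(B,x0-m,y0-m,x1+m,y1+m,k)
    r=cv2.matchTemplate(w,t,cv2.TM_CCOEFF_NORMED);_,v,_,p=cv2.minMaxLoc(r)
    return np.array(p)/k-m,round(v,3)
E
python3 -c "
from cmp import *
st((.4536,-.3584,.1387,-10))
save('pics/s7.png',arm.capture('side'));save('pics/t7.png',arm.capture('top'))
for n,a,b,bx,z in (('top','top0','t7',(195,269,212,290),.162),('side','side0','s7',(270,298,295,330),.145)):
    d,v=shift(f'pics/{a}.png',f'pics/{b}.png',*bx); c=np.array([(bx[0]+bx[2])/2,(bx[1]+bx[3])/2])
    print(n,d,v,'world mm',(onz(n,[c+d],z)-onz(n,[c],z))*1e3)
t=cv2.imread('pics/t7.png');s=cv2.imread('pics/s7.png')
cv2.imwrite('pics/c10.png',np.hstack([crop(t,150,225,250,325,3.6),crop(s,225,290,325,390,3.6)]))"
```

```text
time: 30.33
eef_pos: [0.4326, 0.2643, 0.152]
ee_rot: [-0.37, -0.6, -0.37, 0.605]
contact_force: [0.1, -0.4, 0.0]
finger_gap: 1.001
time: 31.0
eef_pos: [0.4404, 0.0865, 0.2396]
ee_rot: [0.442, 0.553, 0.441, -0.552]
contact_force: [1.0, -0.1, 0.1]
finger_gap: 1.002
time: 31.67
eef_pos: [0.4484, -0.1696, 0.2396]
ee_rot: [0.455, 0.541, 0.455, -0.541]
contact_force: [1.0, -0.6, -0.1]
finger_gap: 0.996
time: 32.25
eef_pos: [0.4515, -0.3378, 0.2389]
ee_rot: [-0.454, -0.542, -0.453, 0.543]
contact_force: [0.1, 0.3, 0.5]
finger_gap: 0.999
t 32.25 tcp [ 451.5 -337.8  238.9] jaw -10.2 tool x [-0.    -0.001 -1.   ] F [0.1 0.3 0.5] gap 0.999 q [ 0.83  0.25 -0.31  1.73  0.08  1.17  0.31]
shift mm [   2.1  -20.6 -100.2] turn 0.2
top [-1.125  0.25 ] 0.987 world mm [[-0.54072898  2.25980493  0.        ]]
side [-0.5  1. ] 0.983 world mm [[-0.34179015  2.35060459  0.        ]]
```

View pics/c10.png

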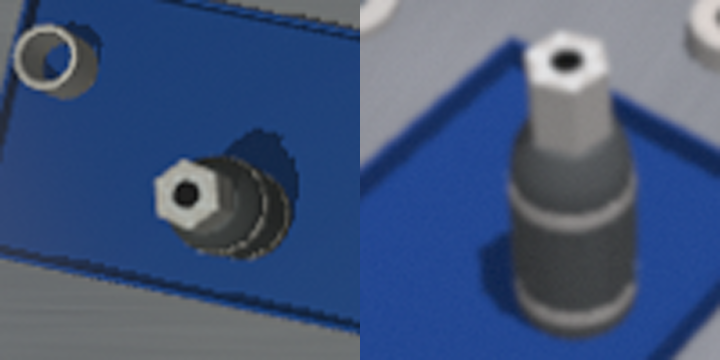

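The filter is back upright, about 2.3 mm toward +y of where it stood, and both cameras agree. I'll return the sight tube first, then nudge the filter if that's practical.

```bash
python3 -m pendant '[[0,[2,-10,0],0],[0,[1,-10,-10],0],[0,[0,-3,-30],0],[0,[0,0,-30],0],[0,[0,0,-20],0],[0,[0,0,-8],0],[0,[0,0,0],0],[0,[0,0,0],0]]'
python3 -c "
from h import *
st((.4536,-.3584,.1385,-10))"
```

```text
time: 33.02
eef_pos: [0.4561, -0.3572, 0.1413]
ee_rot: [0.455, 0.541, 0.455, -0.541]
contact_force: [0.3, -0.5, 1.0]
finger_gap: 1.0
t 33.02 tcp [ 456.1 -357.2  141.3] jaw -9.9 tool x [ 0.001 -0.    -1.   ] F [ 0.3 -0.5  1. ] gap 1.0 q [ 0.83  0.37 -0.3   1.8   0.13  0.99  0.31]
shift mm [-2.5 -1.2 -2.8] turn -0.1
```

```bash
python3 -m pendant '[[0,[-2.5,-1.2,-2.5],0],[0,[0,0,0],0],[0.2,[0,0,0],0],[0.3,[0,0,0],0],[0.4,[0,0,0],0],[0.5,[0,0,0],0],[0.6,[0,0,0],0],[0.8,[0,0,0],0]]' 40
python3 -m pendant '[[1,[0,0,0],0],[1,[0,0,0],0],[1,[0,0,0],0]]' 40
python3 -c "
from h import *
st((.4536,-.3584,.1385,-10))"
```

```text
time: 33.68
eef_pos: [0.4534, -0.3586, 0.1392]
ee_rot: [0.455, 0.541, 0.454, -0.541]
contact_force: [-0.3, 0.3, 4.4]
finger_gap: 0.526
time: 33.93
eef_pos: [0.4534, -0.3586, 0.1392]
ee_rot: [0.455, 0.541, 0.454, -0.541]
contact_force: [-0.2, 0.1, 6.0]
finger_gap: 0.527
t 33.93 tcp [ 453.4 -358.6  139.2] jaw -9.9 tool x [ 0.001 -0.001 -1.   ] F [-0.2  0.1  6. ] gap 0.527 q [ 0.83  0.37 -0.3   1.81  0.13  0.98  0.31]
shift mm [ 0.2  0.2 -0.7] turn -0.1
```

```bash
python3 -m pendant '[[1,[0,0,5],0],[1,[0,0,15],0],[1,[0,0,25],0],[1,[0,10,25],0],[1,[0,25,8],0],[1,[0,30,0],0],[1,[0,30,0],0],[1,[0,30,0],0]]'
python3 -m pendant '[[1,[0,30,0],0],[1,[0,30,0],0],[1,[0,30,0],0],[1,[0,30,0],0],[1,[0,30,0],0],[1,[-2,30,0],0],[1,[-2,30,0],0],[1,[-2,30,0],0]]'
python3 -m pendant '[[1,[-10,25,0],0],[1,[-15,25,0],0],[1,[-20,25,0],0],[1,[-20,25,0],0],[1,[-15,15,0],0],[1,[0,0,0],0]]'
python3 -c "
from h import *
st((.363,.2,.217,-10))"
```

```text
time: 34.6
eef_pos: [0.4522, -0.2317, 0.2158]
ee_rot: [-0.454, -0.541, -0.455, 0.542]
contact_force: [1.1, 0.7, -2.2]
finger_gap: 0.525
time: 35.27
eef_pos: [0.4458, 0.0081, 0.2158]
ee_rot: [-0.455, -0.541, -0.455, 0.542]
contact_force: [0.8, -0.2, -2.8]
finger_gap: 0.524
time: 35.77
eef_pos: [0.3631, 0.1248, 0.2158]
ee_rot: [-0.456, -0.539, -0.457, 0.541]
contact_force: [-0.2, -0.7, -2.5]
finger_gap: 0.528
t 35.77 tcp [363.1 124.8 215.8] jaw -9.5 tool x [-0.003 -0.001 -1.   ] F [-0.2 -0.7 -2.5] gap 0.528 q [ 0.32 -0.07 -0.72  2.12 -0.05  1.08 -0.54]
shift mm [-0.1 75.2  1.2] turn -0.5
```

```bash
python3 -m pendant '[[1,[0,20,0],0],[1,[0,25,0],-0.2],[1,[0,25,0],-0.2],[1,[0,28,0],0],[1,[0,28,0],0],[1,[0,28,0],0],[1,[0,28,0],0],[1,[0,25,0],0]]'
python3 -c "
from h import *
st((.363,.338,.217,-10))"
```

```text
time: 36.43
eef_pos: [0.367, 0.3296, 0.2158]
ee_rot: [-0.453, -0.543, -0.453, 0.543]
contact_force: [0.2, 0.6, -2.8]
finger_gap: 0.527
t 36.43 tcp [367.  329.6 215.8] jaw -10.3 tool x [-0.001 -0.    -1.   ] F [ 0.2  0.6 -2.8] gap 0.527 q [ 0.    0.21 -0.93  1.9   0.19  1.12 -1.18]
shift mm [-4.   8.4  1.2] turn 0.3
```

```bash
python3 -m pendant '[[1,[20,5,0],0.3],[1,[25,4,0],0],[1,[22,0,0],0],[1,[10,0,-15],0],[1,[0,0,-20],0],[1,[0,0,-20],0],[1,[0,0,-10],0],[1,[0,0,0],0]]'
python3 -m pendant '[[1,[0,0,0],0],[1,[0,0,0],0]]'
python3 -c "
from h import *
st((.4437,.3388,.1398,-10))"
```

```text
time: 37.1
eef_pos: [0.4426, 0.3354, 0.1483]
ee_rot: [-0.454, -0.54, -0.454, 0.544]
contact_force: [0.6, -1.3, -2.4]
finger_gap: 0.529
time: 37.27
eef_pos: [0.4446, 0.3382, 0.1525]
ee_rot: [0.454, 0.542, 0.454, -0.541]
contact_force: [0.4, 0.6, -2.0]
finger_gap: 0.527
t 37.27 tcp [444.6 338.2 152.5] jaw -10.0 tool x [ 0.001  0.001 -1.   ] F [ 0.4  0.6 -2. ] gap 0.527 q [-0.05  0.42 -0.85  1.83  0.36  1.05 -1.21]
shift mm [ -0.9   0.6 -12.7] turn 0.0
```

```bash
python3 -m pendant '[[1,[-0.9,0,-4],0],[1,[0,0,-4],0],[1,[0,0,-2],0],[1,[0,0,-1],0],[1,[0,0,-0.5],0],[1,[0,0,0],0],[1,[0,0,0],0]]'
python3 -c "
from h import *
st((.4437,.3388,.1398,-10))"
```

```text
time: 37.85
eef_pos: [0.4432, 0.3377, 0.1401]
ee_rot: [0.454, 0.542, 0.454, -0.542]
contact_force: [0.8, 0.5, -3.1]
finger_gap: 0.524
t 37.85 tcp [443.2 337.7 140.1] jaw -10.0 tool x [ 0.  0. -1.] F [ 0.8  0.5 -3.1] gap 0.524 q [-0.06  0.43 -0.84  1.84  0.37  1.03 -1.23]
shift mm [ 0.5  1.1 -0.3] turn 0.0
```

```bash
python3 -m pendant '[[1,[0.4,0.8,-0.5],0],[1,[0,0,-0.4],0],[1,[0,0,0],0],[1,[0,0,0],0]]'
python3 -c "
from cmp import *
st((.4437,.3388,.1398,-10))
save('pics/s8.png',arm.capture('side'))
bx=(242,375,280,412)
d,v=shift('pics/side0.png','pics/s8.png',*bx);c=np.array([261,400.])
print(d,v,(onz('side',[c+d],.02)-onz('side',[c],.02))*1e3)"
```

```text
time: 38.18
eef_pos: [0.4437, 0.3387, 0.1393]
ee_rot: [0.454, 0.542, 0.454, -0.542]
contact_force: [-0.5, -0.7, -1.7]
finger_gap: 0.528
t 38.18 tcp [443.7 338.7 139.3] jaw -10.0 tool x [ 0.  0. -1.] F [-0.5 -0.7 -1.7] gap 0.528 q [-0.06  0.43 -0.84  1.84  0.37  1.03 -1.23]
shift mm [0.  0.1 0.5] turn 0.0
[-0.25   0.125] 0.985 [[0.24644024 0.3974136  0.        ]]
```

Within 0.5 mm of the original spot. Set down, release, rise.

```bash
python3 -m pendant '[[1,[0,0,-0.5],0],[1,[0,0,0],0],[1,[0,0,0],0]]'
python3 -m pendant '[[0.4,[0,0,0],0],[0.3,[0,0,0],0],[0.1,[0,0,0],0],[0,[0,0,0],0],[0,[0,0,0],0],[0,[0,0,5],0],[0,[0,0,20],0],[0,[0,0,30],0]]'
python3 -m pendant '[[0,[0,0,30],0],[0,[0,0,25],0],[0,[0,-20,0],-3],[0,[0,-20,0],-3],[0,[-2,-20,0],-3],[0,[-2,-15,0],-3],[0,[-2,0,0],-3],[0,[0,0,0],-2]]'
python3 -c "
from h import *
st((.4345,.2667,.1295,-27))"
```

```text
time: 38.48
eef_pos: [0.4437, 0.3389, 0.1392]
ee_rot: [0.454, 0.542, 0.454, -0.541]
contact_force: [-0.5, -0.6, 3.8]
finger_gap: 0.526
time: 39.15
eef_pos: [0.4421, 0.3369, 0.192]
ee_rot: [-0.454, -0.54, -0.455, 0.544]
contact_force: [1.3, 1.1, 0.2]
finger_gap: 0.995
time: 39.82
eef_pos: [0.4374, 0.2622, 0.2489]
ee_rot: [0.368, 0.604, 0.367, -0.604]
contact_force: [-0.8, 1.1, 0.5]
finger_gap: 0.995
t 39.82 tcp [437.4 262.2 248.9] jaw -27.3 tool x [ 0.001 -0.001 -1.   ] F [-0.8  1.1  0.5] gap 0.995 q [ 0.12  0.2  -0.84  1.82  0.16  1.19 -1.25]
shift mm [  -2.9    4.5 -119.4] turn 0.3
```

```bash
python3 -m pendant '[[0,[-1.5,2,-20],0.3],[0,[-1.5,2,-30],0],[0,[0,0,-30],0],[0,[0,0,-20],0],[0,[0,0,-10],0],[0,[0,0,-5],0],[0,[0,0,0],0],[0,[0,0,0],0]]'
python3 -c "
from h import *
st((.4348,.2664,.1298,-27))"
```

```text
time: 40.48
eef_pos: [0.4352, 0.2681, 0.1347]
ee_rot: [0.371, 0.603, 0.371, -0.601]
contact_force: [0.3, -0.1, 0.3]
finger_gap: 1.002
t 40.48 tcp [435.2 268.1 134.7] jaw -26.7 tool x [ 0.002  0.001 -1.   ] F [ 0.3 -0.1  0.3] gap 1.002 q [ 0.04  0.34 -0.8   1.96  0.29  0.97 -1.37]
shift mm [-0.4 -1.7 -4.9] turn -0.3
```

```bash
python3 -m pendant '[[0,[-0.4,-1.7,-4],-0.3],[0,[0,0,0],0],[0.2,[0,0,0],0],[0.3,[0,0,0],0],[0.4,[0,0,0],0],[0.5,[0,0,0],0],[0.6,[0,0,0],0],[0.8,[0,0,0],0]]' 40
python3 -m pendant '[[1,[0,0,0],0],[1,[0,0,0],0],[1,[0,0,0],0]]' 40
python3 -c "
from h import *
st((.4348,.2664,.1298,-27))"
```

```text
time: 41.15
eef_pos: [0.4339, 0.2662, 0.1299]
ee_rot: [-0.369, -0.603, -0.37, 0.603]
contact_force: [-1.6, 0.1, 3.3]
finger_gap: 0.399
time: 41.4
eef_pos: [0.434, 0.2662, 0.13]
ee_rot: [0.369, 0.603, 0.37, -0.603]
contact_force: [-2.0, 0.3, 4.7]
finger_gap: 0.397
t 41.4 tcp [434.  266.2 130. ] jaw -27.0 tool x [ 0.  0. -1.] F [-2.   0.3  4.7] gap 0.397 q [ 0.04  0.34 -0.8   1.96  0.3   0.96 -1.38]
shift mm [ 0.8  0.2 -0.2] turn 0.0
```

```bash
python3 -m pendant '[[1,[0,0,2],0],[1,[0,0,1],0],[1,[0.5,-1.3,0],0],[1,[0.5,-1.3,0],0],[1,[0,0,0],0],[1,[0,0,0],0]]'
python3 -c "
from h import *
st((.4351,.2636,.130,-27))"
```

```text
time: 41.9
eef_pos: [0.4351, 0.2627, 0.1323]
ee_rot: [-0.369, -0.603, -0.369, 0.603]
contact_force: [0.2, -0.1, -3.1]
finger_gap: 0.399
t 41.9 tcp [435.1 262.7 132.3] jaw -27.1 tool x [-0. -0. -1.] F [ 0.2 -0.1 -3.1] gap 0.399 q [ 0.05  0.33 -0.8   1.96  0.29  0.96 -1.37]
shift mm [-0.   0.9 -2.3] turn 0.1
```

```bash
python3 -m pendant '[[1,[0,0.9,-0.8],0],[1,[0,0,-0.8],0],[1,[0,0,-0.6],0],[1,[0,0,0],0],[1,[0,0,0],0]]'
python3 -c "
from h import *
st((.4351,.2636,.130,-27))"
python3 -m pendant '[[1,[0,0,-0.4],0],[1,[0,0,0],0],[1,[0,0,0],0]]'
```

```text
time: 42.32
eef_pos: [0.4351, 0.2641, 0.1304]
ee_rot: [-0.369, -0.603, -0.369, 0.603]
contact_force: [-0.1, 0.1, -2.6]
finger_gap: 0.397
t 42.32 tcp [435.1 264.1 130.4] jaw -27.0 tool x [-0. -0. -1.] F [-0.1  0.1 -2.6] gap 0.397 q [ 0.04  0.34 -0.8   1.96  0.3   0.96 -1.37]
shift mm [ 0.  -0.5 -0.4] turn 0.0
time: 42.57
eef_pos: [0.4352, 0.264, 0.13]
ee_rot: [0.369, 0.603, 0.369, -0.603]
contact_force: [0.1, -0.3, -3.3]
finger_gap: 0.399
```

```bash
python3 -m pendant '[[1,[0,0,-0.5],0],[1,[0,0,-0.3],0],[1,[0,0,0],0],[1,[0,0,0],0]]'
python3 -c "
from h import *
st()"
```

```text
time: 42.9
eef_pos: [0.4354, 0.2645, 0.1299]
ee_rot: [0.369, 0.603, 0.369, -0.603]
contact_force: [-1.1, -0.6, 3.5]
finger_gap: 0.401
t 42.9 tcp [435.4 264.5 129.9] jaw -27.0 tool x [ 0.001  0.    -1.   ] F [-1.1 -0.6  3.5] gap 0.401 q [ 0.04  0.34 -0.8   1.96  0.3   0.96 -1.37]
```

Landed. Release, rise, and pull away to (0.45, -0.15) for the final check.

```bash
python3 -m pendant '[[0.5,[0,0,0],0],[0.35,[0,0,0],0],[0.2,[0,0,0],0],[0,[0,0,0],0],[0,[0,0,0],0],[0,[0,0,0],0],[0,[0,0,5],0],[0,[0,0,20],0]]'
python3 -m pendant '[[0,[0,0,30],0],[0,[0,0,30],0],[0,[0,0,25],0],[0,[1,-25,0],0],[0,[1,-30,0],0],[0,[1,-30,0],0],[0,[1,-30,0],0],[0,[1,-30,0],0]]'
python3 -m pendant '[[0,[1,-30,0],0],[0,[1,-30,0],0],[0,[1,-30,0],0],[0,[1,-30,0],0],[0,[1,-30,0],0],[0,[0,-30,0],0],[0,[0,-30,0],0],[0,[0,-30,0],0]]'
python3 -m pendant '[[0,[0,-30,0],0],[0,[0,-30,0],0],[0,[0,-30,0],0],[0,[0,-20,0],0],[0,[0,0,0],0],[0,[0,0,0],0]]'
python3 -c "
from cmp import *
st()
save('pics/s9.png',arm.capture('side'));save('pics/t9.png',arm.capture('top'))
for k,n,a,b,bx,z in (('filter','top','top0','t9',(195,269,212,290),.162),('filter','side','side0','s9',(270,298,295,330),.145),('sight','top','top0','t9',(154,260,181,287),.174),('sight','side','side0','s9',(239,316,273,412),.1),('coupling','top','top0','t9',(152,230,178,254),.04),('tape','top','top0','t9',(288,270,320,298),.01),('wrench','top','top0','t9',(345,248,375,324),.01),('meter/line vs t5','top','t5','t9',(305,172,365,222),.09)):
    d,v=shift(f'pics/{a}.png',f'pics/{b}.png',*bx); c=np.array([(bx[0]+bx[2])/2,(bx[1]+bx[3])/2])
    print(k,n,d,v,'mm',((onz(n,[c+d],z)-onz(n,[c],z))*1e3)[0,:2])
cv2.imwrite('pics/c11.png',np.vstack([cv2.imread('pics/t9.png')[150:340],crop(cv2.imread('pics/s9.png'),140,170,460,370,2)]))"
```

```text
time: 43.57
eef_pos: [0.4333, 0.2626, 0.1522]
ee_rot: [-0.369, -0.601, -0.37, 0.605]
contact_force: [-0.5, 0.1, 1.0]
finger_gap: 1.0
time: 44.23
eef_pos: [0.44, 0.1179, 0.2398]
ee_rot: [0.37, 0.603, 0.369, -0.603]
contact_force: [0.2, -0.6, 0.1]
finger_gap: 1.005
time: 44.9
eef_pos: [0.445, -0.1222, 0.2398]
ee_rot: [0.37, 0.603, 0.369, -0.603]
contact_force: [-0.2, 1.0, 0.1]
finger_gap: 1.001
time: 45.4
eef_pos: [0.445, -0.2317, 0.2393]
ee_rot: [0.368, 0.604, 0.369, -0.603]
contact_force: [-0.6, 0.1, -0.4]
finger_gap: 0.999
t 45.4 tcp [ 445.  -231.7  239.3] jaw -27.2 tool x [ 0.     0.001 -1.   ] F [-0.6  0.1 -0.4] gap 0.999 q [ 0.77  0.14 -0.42  1.86  0.06  1.15 -0.14]
filter top [-0.125 -0.5  ] 0.989 mm [1.00311289 0.30336781]
filter side [-0.75  0.  ] 0.994 mm [1.08843926 0.52596883]
sight top [-0.125 -0.375] 0.991 mm [0.74675711 0.29904502]
sight side [-0.5  0. ] 0.957 mm [0.7074457  0.34358093]
coupling top [0. 0.] 0.999 mm [0. 0.]
tape top [0. 0.] 1.0 mm [0. 0.]
wrench top [0. 0.] 0.996 mm [0. 0.]
meter/line vs t5 top [0. 0.] 0.999 mm [0. 0.]
```

View pics/c11.png

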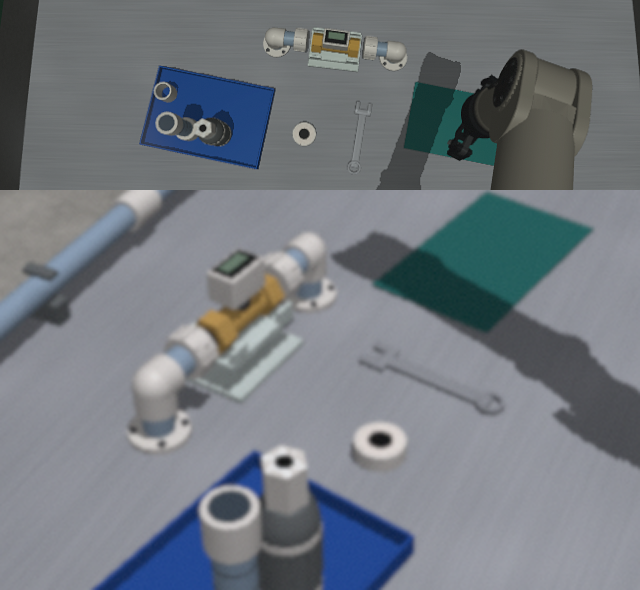

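The picture shows the meter in the saddle with its display up, both tall parts upright in the tray, the mat empty, and the robot clear of everything.

```bash
python3 -c "
from workcell import arm
print(arm.hand_in())"
```

```text
the job is handed in; nothing more can be done
None
```

The flow meter is in the saddle, display up, and the sight tube and filter are back upright in the tray. I handed the job in at about 45 s. I moved the sight tube and then the filter to the mat, set the meter in the saddle, then returned the filter and the sight tube.

The filter first came back about 2.3 mm off, so I regripped it and corrected it after the sight tube was in.

Last checks, comparing the final pictures with the first ones:
- **Filter:** about 1.1 mm from where it stood; both cameras agree within 0.3 mm.
- **Sight tube:** about 0.8 mm from where it stood; both cameras agree within 0.1 mm.
- **Meter:** square with the pipes to within about half a degree and midway to under 1 mm, judged by eye from enlarged pictures. It has not moved since I released it.
- **Coupling, wrench and tape:** no movement seen.

One disagreement: before I placed the meter, a reading of the far union nut in the side picture put the line centre about 15 mm off. I took that as a misread of the nut's shadowed side, because the line model matched both opening pictures and the meter fitted with even gaps.

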